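# Trace the sprung profile template with the orange follower

### The job

Take the follower with the orange grip and stand it on the grey tracing fixture at the green mark, press it lightly against the end of the brass template's wavy edge there, and trace it along the whole edge to the other end, keeping it in contact all the way so that the sprung template stays pushed back a little, but never to its stop. Then draw it clear and leave it standing upright on the red mark, released. Leave the follower with the blue grip alone, and do not touch the fixture or template with the fingers.

Things in the scene. Friction and masses are not known exactly. Their poses are not given: they have to be found in the camera images.
- orange_follower: Loose edge follower standing upright on the bench left of the fixture, 70 mm tall, 0.15 kg: bright steel roller 26 mm across (0 to 20 mm above its underside), thin neck, round ORANGE grip 18 mm across (32 to 70 mm up; grasp at about 50 mm from above, any yaw). Origin: centre of its underside, z up.
- blue_follower: A second follower of the same size and shape, but with a BLUE grip and a dark roller, 100 mm or more from the orange one: a bystander, to be left where it stands. Origin: centre of its underside.
- fixture: Fixed tracing fixture. Origin: centre of underside of its grey plate, 170 x 230 x 6 mm (followers stand on it at z 6). x away from robot, y left, yaw within 0.3 rad. Brass template on it: y -80 to 80, z 8 to 20, wavy edge faces -x; rear wall top z 26. Discs 36 mm wide: green start x -35, y 80; red finish x -45, y -85. Meet and leave the edge only where |y| is 62 to 80.
- template (a joint): Push-back of the brass template along fixture +x, m: 0 at rest, 0.016 at its stop; spring 0.5 N + 0.25 N/mm; 0.006 is good. Edge at rest, fixture frame: x = 5 - 12 cos(2 pi y/130) mm, a lobe between two hollows. Axis of the roller touching it, mm, |y|: x = 72: +3.0, 60: +3.5, 48: -1.2, 36: -8.0, 24: -14.3, 12: -18.5, 0: -20.0. All x grow by the push-back.

How it is judged (in metres and radians):
On the way, in this order (a step that is already met when the one before it is completed fails the run):
1. the orange follower stands on the plate at the green-mark end (fixture y over 60 mm) and pushes the template back by over 1 mm (value of joint template above 0.001 m and z of orange_follower in the frame of fixture below 0.016 m and x of orange_follower in the frame of fixture between -0.05 and 0.035 m and y of orange_follower in the frame of fixture between 0.06 and 0.093 m), for 0.1 s.
2. it passes over the middle lobe (within 12 mm of the middle) still pushing the template back (value of joint template above 0.001 m and z of orange_follower in the frame of fixture below 0.016 m and x of orange_follower in the frame of fixture between -0.05 and 0.035 m and y of orange_follower in the frame of fixture between -0.012 and 0.012 m), for 0.1 s.
3. it reaches the red-mark end (fixture y below -60 mm) still pushing the template back (value of joint template above 0.001 m and z of orange_follower in the frame of fixture below 0.016 m and x of orange_follower in the frame of fixture between -0.05 and 0.035 m and y of orange_follower in the frame of fixture between -0.093 and -0.06 m), for 0.1 s.
At the end, for the whole second after the job is handed in: The orange follower stands upright (within 8 degrees), still and released, on the plate with its axis within 20 mm in x and in y of the middle of the red mark; the template has sprung back (under 3 mm); the blue follower is within 20 mm of where it began (x of orange_follower in the frame of fixture between -0.065 and -0.025 m and y of orange_follower in the frame of fixture between -0.105 and -0.065 m and z of orange_follower in the frame of fixture between 0.003 and 0.01 m and angle between orange_follower's own z axis and vertical below 0.15 rad and linear speed of orange_follower below 0.02 m/s and value of joint template below 0.003 m and contact force between orange_follower and the arm below 0.1 N and distance of blue_follower from where it was at the start of the episode below 0.02 m); the robot touches nothing.
It fails at once if contact lost: the orange follower is within 55 mm of the middle of the edge (and low over the plate) while the template is at rest (y of orange_follower in the frame of fixture between -0.055 and 0.055 m and x of orange_follower in the frame of fixture between -0.08 and 0.055 m and z of orange_follower in the frame of fixture below 0.03 m and value of joint template below 0.0003 m).
It fails at once if the template is pushed back to its stop (over 15.5 mm) (value of joint template above 0.0155 m).
It fails at once if the fingers press on the fixture or template (contact force between the fingers and fixture above 1 N).
It fails at once if the blue follower is moved by over 20 mm (distance of blue_follower from where it was at the start of the episode above 0.02 m).
It also fails if it takes over 51 s, if anything falls off the work surface, if the arm or the gripper's body presses on something with over 40 N, if the wrist force passes 120 N, or if a joint passes its speed limit or range.

### The arm

A 6-joint arm with a two-finger parallel gripper is mounted at the origin on a cart in front of the work surface, level with it; the furniture and walls round the work are solid. World frame = base frame: x ahead of the robot, y to its left, z up, the work surface at z = 0. Lengths are in mm, angles in rad, forces in N, time in s.
With the tool pointing down it reaches from about 350 to 950 mm from the base axis. Payload 17.4 kg.
Tool frame: the origin (TCP) lies midway between the tips of the shut fingers; the grasp point (between the pads) lies r.grasp_offset behind it (r.grasp_offset is the distance from the TCP to the grasp point, in mm); z points along the fingers, y is the line along which they close (so a half turn about z gives the same grasp; the last joint's range is limited). The gripper opens to 93 mm and grips with 3 to 60 N. Pads are 15 mm wide; open, the fingers measure 128 mm over their backs; the gripper's body (75 mm by 188 mm) begins 65 mm behind the grasp point.
Start: joints at [1.225, 0.116, 1.442, -0, 1.584, -0.038], TCP at [204.508, 643.28, 218.646] pointing down, gripper open.
Joint ranges: [-2.83, 2.83], [-0.83, 2.19], [0.07, 2.5], [-1.14, 4.28], [0.01, 3], [-2.97, 2.97]. Speed limits (rad/s): [1.89, 1.89, 2.22, 3.14, 3.14, 3.14].

### API

Orientations are given as a rotation vector (axis times angle).
In Python, from plant import r, grab_frame, camera_model, models gives the robot as it stands.
- The arm moves only by the tool apply_moves, never from a script. Its argument "deltas" is a list of rows, each a list of 2 entries, a list of its own where there are three numbers: the shift along the tool's x, y, z in m, then the turn about the tool's z in rad. A call has 1 to 12 rows; each row shifts and turns the commanded pose from where the row before left it, along the tool's axes as they then stand; what a row does not reach is not made up. A row lasts 1/10 s, in which the tool goes at most 50 mm and 8.59 degrees, less where a joint would pass 70% of its speed; a pose out of reach is approached as far as the arm can. A call is refused whole if a number of a shift passes 0.05 or a number of a turn 0.15, either way. A call with a gripper value outside its range is refused whole. "hand" is the opening, from 0 (shut) to 1 (fully open), set as the call begins (left out, the last holds). The fingers move at their own pace and stop on an object; "squeeze" is the grip in N (left out, the last holds). Time passes only in rows, so rows that do not move let the fingers close. It gives the time, the measured TCP pose, the force, the opening and the grip force at its end, in the units of the state.
- r.sense(): the state, without advancing time (a new reading comes with each control period).
- grab_frame(name): name is "scene" or "side" or "wrist"; returns the picture (420x560x3 uint8, red, green, blue); there is no depth.
- camera_model(name): a dict with "vertical_fov" (degrees; the focal length in pixels is half the picture's height over the tangent of half this angle, whatever the lens; pixels are square), "cx", "cy" (the principal point, pixels), "T" (4x4, takes a point from camera to world coordinates). Camera axes: x right, y down, z forward; pixel columns grow to the right and rows downward; lengths in mm; the calibration is good to about 2 mm. A picture is of the moment at which its call begins: read the wrist's pose just before it. camera_model takes no time and is no camera call; for the wrist camera it gives the pose at the moment of the call.
- r.hand_in(): hands the job in; it is judged then, once.
Trained networks look in the newest picture that a camera, given by its name, has taken for a name from the list of things; names that differ only in an ending like _2 or _b are one class to them, and where a whole thing is asked for, a point or a joint stands for the part that bears it (a point fixed in the world has none). Each returns a list of dicts, best first, with "p" (0 to 1); they miss things now and then, are a little off and sometimes report something else, mostly with a low value. They report only what shows in the picture. A call takes as long as a camera call.
- models.recognise(name, camera): "at" ([x, y, z] in mm, in world coordinates, good to about 4 mm: the middle of the surface that is visible of it).
The state is a dict: "t": time; "joints": joint angles; "qvel": joint speeds; "effort": joint torques, N m; "tcp_pos": TCP position; "orientation": TCP orientation; "force": force on the tool from outside, world axes, zero at the start; "moment": the same for the moment, N m; "gripper_width": finger opening in mm; "grip_force": force on a finger pad.
Only numpy, scipy, OpenCV 4.12 (cv2) and the standard library are available. Lean on these libraries where they do the work, as an engineer would, in place of code of your own. Each camera call takes 0.05 s, during which the arm holds its last target. There are 200 camera calls.

## Working session

There is one attempt and no reset: what is moved stays moved. The work goes in short steps, Python scripts to look and compute and a tool call to move; the robot and the scene stay as the last step left them, time stands still between calls to the robot, and variables do not carry over. Pictures are saved under pics/ and viewed, at most 10 in all, crops included, and the job is handed in when it is done.

Besides the shell and the picture viewer there is one more tool, called after "Request:" as a command line: name --argument value ..., lists and objects as JSON in quotes. apply_moves: Moves the arm, as the interface text tells. Its arguments: {"type":"object","properties":{"deltas":{"type":"array"},"hand":{"type":"number"},"squeeze":{"type":"number"}},"required":["deltas"]}

```bash
ls; mkdir -p pics; python3 - <<'E'
from plant import r, grab_frame, camera_model, models
import cv2,numpy as np
s=r.sense();print(s['t'],s['tcp_pos'],s['orientation'],r.grasp_offset,s['gripper_width'])
ims=[]
for c in['scene','side']:
    im=grab_frame(c);ims.append(im);cv2.imwrite(f'pics/{c}0.png',im[:,:,::-1])
    m=camera_model(c);print(c,m['vertical_fov'],m['cx'],m['cy'],np.round(m['T'],3).tolist())
    for n in['orange_follower','blue_follower','fixture','template']:
        print(n,[(np.round(d['at']),round(d['p'],2)) for d in models.recognise(n,c)][:3])
E
```

```text
pics
0.0 [204.44735444 643.07676761 217.89757675] [-4.81521556e-01 -3.10425231e+00  1.81138648e-03] 18.8 93.07944726342913
scene 51.96795212983599 281.9700983983873 194.46518537131757 [[0.86, -0.27, 0.432, 187.429], [-0.509, -0.42, 0.751, -524.38], [-0.021, -0.867, -0.499, 458.022], [0.0, 0.0, 0.0, 1.0]]
orange_follower [(array([460., 226.,  31.]), 0.61)]
blue_follower [(array([620., 216.,  33.]), 0.72)]
fixture [(array([595., -25.,   6.]), 0.84)]
template [(array([623., -16.,  18.]), 0.75)]
side 42.18023432554018 283.0339688361325 225.64465501245468 [[0.913, -0.154, 0.378, 230.836], [-0.408, -0.312, 0.858, -626.668], [-0.014, -0.938, -0.347, 339.177], [0.0, 0.0, 0.0, 1.0]]
orange_follower [(array([462., 223.,  35.]), 0.93)]
blue_follower [(array([620., 216.,  36.]), 0.64)]
fixture [(array([598., -33.,   8.]), 0.67)]
template [(array([622., -16.,  17.]), 0.75)]
```

View pics/scene0.png

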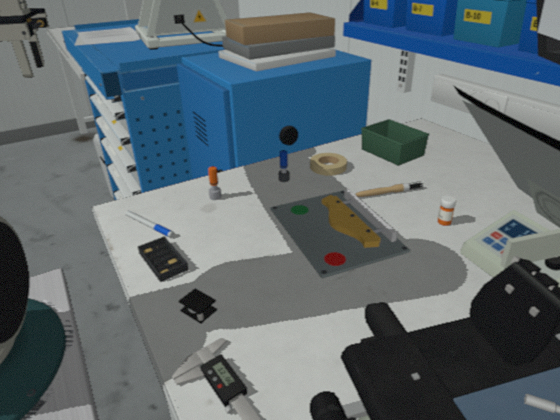

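View pics/side0.png

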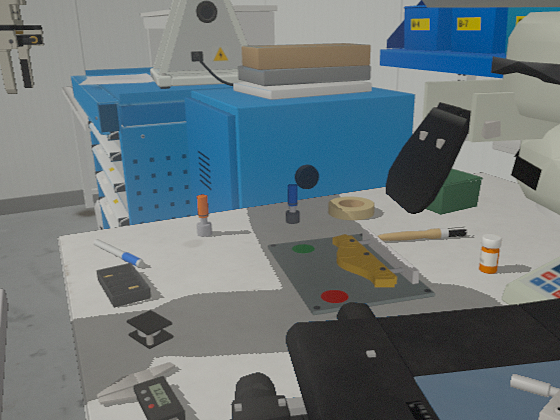

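The orange follower is at (213,185) in the scene view and (203,215) in the side view. The green disc is at (300,210)/(303,248) and the red disc at (335,259)/(335,296). The blue follower is at (284,165)/(293,203). Next I measure the discs and the grip.

```bash
cat > h.py <<'E'
from plant import r, grab_frame, camera_model, models
import cv2,numpy as np
def ray(m,u,v,z):
    f=210/np.tan(np.radians(m['vertical_fov']/2)); T=np.array(m['T'])
    d=T[:3,:3]@[(u-m['cx'])/f,(v-m['cy'])/f,1]; o=T[:3,3]
    return o+d*(z-o[2])/d[2]
def blobs(im):
    h=cv2.cvtColor(im,cv2.COLOR_RGB2HSV); out={}
    for n,lo,hi in[('green',(50,120,40),(85,255,255)),('red',(172,150,60),(180,255,255)),('red0',(0,200,60),(4,255,255)),('orange',(5,150,100),(14,255,255))]:
        k=cv2.inRange(h,lo,hi); N,_,st,c=cv2.connectedComponentsWithStats(k)
        out[n]=[(np.round(c[i],1).tolist(),st[i].tolist()) for i in sorted(range(1,N),key=lambda i:-st[i,4])[:3] if st[i,4]>20]
    return out
def fixture(G,R):
    G,R=np.array(G[:2]),np.array(R[:2]); e=G-R; yaw=np.arctan2(e[1],e[0])-np.arctan2(165,10)
    M=np.array([[np.cos(yaw),-np.sin(yaw)],[np.sin(yaw),np.cos(yaw)]])
    return yaw,(G+R)/2-M@[-40,-2.5],np.linalg.norm(e)
E
python3 - <<'E'
from h import *
for c in['scene','side']:
    im=cv2.imread(f'pics/{c}0.png')[:,:,::-1].copy();m=camera_model(c);b=blobs(im)
    for n in b:
        for p,st in b[n]: print(c,n,p,st,np.round(ray(m,*p,51 if n=='orange' else 6),1))
E
```

```text
scene green [299.4, 209.5] [291, 206, 17, 8, 114] [578.2  86.8   6. ]
scene red0 [334.3, 258.5] [325, 253, 20, 12, 140] [543.9 -74.4   6. ]
scene orange [212.4, 174.9] [209, 167, 8, 18, 109] [460.5 237.1  51. ]
scene orange [443.9, 222.2] [438, 219, 13, 6, 43] [ 721.9 -138.7   51. ]
scene orange [446.3, 209.0] [441, 207, 12, 4, 25] [ 758.2 -112.    51. ]
side green [304.8, 248.7] [295, 245, 19, 8, 79] [581.6  85.2   6. ]
side red0 [338.5, 297.7] [324, 292, 24, 11, 80] [548.4 -80.7   6. ]
side orange [201.9, 204.3] [197, 195, 11, 20, 170] [462.8 242.8  51. ]
```

Request:
apply_moves --deltas '[[[-0.03, -0.025, 0], 0], [[-0.03, -0.025, 0], 0], [[-0.03, -0.025, 0], 0], [[-0.03, -0.025, 0], 0], [[-0.03, -0.025, 0], 0], [[-0.03, -0.025, 0], 0], [[-0.03, -0.025, 0], 0], [[-0.03, -0.025, 0], 0], [[-0.03, -0.025, 0], 0], [[-0.03, -0.025, 0], 0], [[-0.03, -0.025, 0], 0], [[0, 0, 0], 0]]' --hand 1 --squeeze 30

```text
t: 1.7
tcp_pos: [437.4, 278.2, 218.8]
orientation: [0.487, 3.103, -0.001]
force: [-0.3, -0.4, -0.6]
gripper_width: 93.0
grip_force: 0.0
```

```bash
cat > w.py <<'E'
from h import *
import sys
s=r.sense();print(s['t'],np.round(s['tcp_pos'],1),s['orientation'],np.round(s['force'],1),s['gripper_width'])
m=camera_model('wrist');im=grab_frame('wrist');cv2.imwrite(f'pics/{sys.argv[1]}.png',im[:,:,::-1]);b=blobs(im)
print(m['vertical_fov'],m['cx'],m['cy'],np.round(m['T'],2).tolist())
for n in b:
    for p,st in b[n]: print(n,p,st,np.round(ray(m,*p,70 if n=='orange' else 6),1))
for n in['orange_follower','template','fixture']:print(n,[(np.round(d['at']),round(d['p'],2)) for d in models.recognise(n,'wrist')][:2])
E
python3 w.py w1
```

```text
1.7 [437.4 278.2 218.8] [ 4.86933548e-01  3.10280257e+00 -6.70355172e-04] [-0.3 -0.4 -0.6] 93.00857237212163
58.680087475668074 278.9664801661204 209.4209374916138 [[0.31, 0.92, 0.26, 366.28], [0.95, -0.3, -0.08, 300.17], [0.0, 0.27, -0.96, 384.18], [0.0, 0.0, 0.0, 1.0]]
orange [240.3, 228.3] [231, 215, 19, 27, 390] [456.4 235.4  70. ]
orange_follower [(array([462., 237.,  50.]), 0.74)]
template [(array([636.,  48.,  18.]), 0.8)]
fixture [(array([640.,  66.,   7.]), 0.93)]
```

View pics/w1.png

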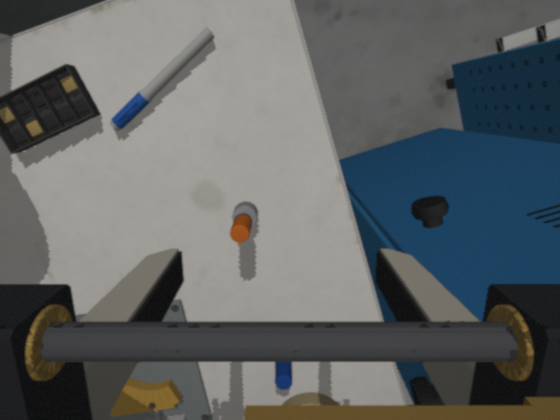

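The wrist view shows the orange grip's top at about (240,234), free-standing, and the blue grip at (284,375). The blue cabinet edge runs from (340,160) to (415,400), so I check clearance from it before descending.

```bash
python3 - <<'E'
from h import *
w=camera_model('wrist');s=camera_model('scene');d=camera_model('side')
print(np.round(r.sense()['joints'],2))
for p in[(295,0),(335,150),(380,320)]:print('edge',np.round(ray(w,*p,0)))
print('orange top',ray(w,240.5,234,70))
for z in(0,100,150,200,250,300):print(z,'wrist corner',np.round(ray(w,341,160,z)),'scene',np.round(ray(s,235,90,z)),'side',np.round(ray(d,238,123,z)),'lowL', np.round(ray(s,183,63,z)),'knob w/s/d',np.round(ray(w,430,208,z)),np.round(ray(s,289,135,z)),np.round(ray(d,307,177,z)))
E
```

```text
[ 0.53 -0.23  1.77  0.    1.6  -0.74]
edge [280. 346.   0.]
edge [424. 345.   0.]
edge [630. 343.   0.]
orange top [459.42077397 237.63066049  70.        ]
0 wrist corner [436. 348.   0.] scene [834. 930.  -0.] side [ 895. 1275.    0.] lowL [ 821. 1467.    0.] knob w/s/d [514. 425.   0.] [772. 443.   0.] [785. 487.   0.]
100 wrist corner [417. 336. 100.] scene [693. 613. 100.] side [699. 714. 100.] lowL [ 683. 1032.  100.] knob w/s/d [475. 394. 100.] [644. 232. 100.] [622. 159. 100.]
150 wrist corner [408. 331. 150.] scene [622. 454. 150.] side [601. 434. 150.] lowL [614. 815. 150.] knob w/s/d [456. 378. 150.] [580. 126. 150.] [540.  -6. 150.]
200 wrist corner [399. 325. 200.] scene [552. 295. 200.] side [503. 154. 200.] lowL [544. 597. 200.] knob w/s/d [436. 362. 200.] [517.  20. 200.] [ 458. -170.  200.]
250 wrist corner [389. 319. 250.] scene [481. 136. 250.] side [ 405. -127.  250.] lowL [475. 380. 250.] knob w/s/d [417. 346. 250.] [453. -85. 250.] [ 377. -334.  250.]
300 wrist corner [380. 313. 300.] scene [411. -23. 300.] side [ 308. -407.  300.] lowL [406. 163. 300.] knob w/s/d [397. 330. 300.] [ 389. -191.  300.] [ 295. -498.  300.]
```

Request:
apply_moves --deltas '[[[-0.017, -0.0165, 0], 0], [[-0.017, -0.0165, 0], 0], [[0, 0, 0.02], -0.08], [[0, 0, 0.02], -0.08], [[0, 0, 0.025], 0], [[0, 0, 0.025], 0], [[0, 0, 0.025], 0], [[0, 0, 0.025], 0], [[0, 0, 0.02], 0], [[0, 0, 0.015], 0], [[0, 0, 0.01], 0], [[0, 0, 0.002], 0]]'

```text
t: 3.1
tcp_pos: [457.6, 239.7, 30.8]
orientation: [-0.231, -3.132, 0.001]
force: [0.8, 0.0, -0.4]
gripper_width: 93.0
grip_force: 0.0
```

```bash
python3 w.py w2
```

```text
3.1 [457.6 239.7  30.8] [-2.30796110e-01 -3.13207051e+00  9.16882674e-04] [ 0.8  0.  -0.4] 92.99701829574916
58.680087475668074 278.9664801661204 209.4209374916138 [[0.15, 0.95, 0.27, 384.0], [0.99, -0.14, -0.04, 249.77], [0.0, 0.27, -0.96, 196.31], [0.0, 0.0, 0.0, 1.0]]
orange [265.0, 297.2] [242, 264, 44, 58, 1604] [452.  234.4  70. ]
orange_follower [(array([458., 236.,  49.]), 0.88)]
template []
fixture [(array([554., 122.,   6.]), 0.56)]
```

View pics/w2.png

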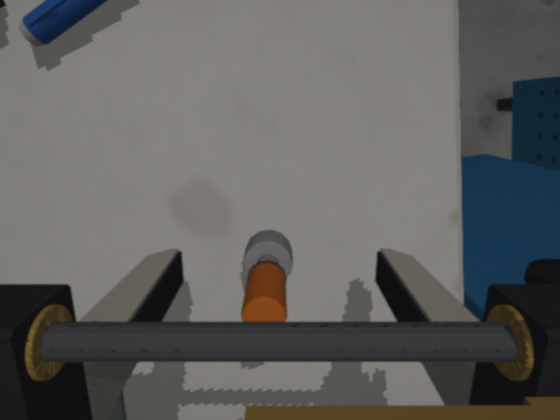

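The grip is at column 266 between the fingers, which are centred at 279, so the tool sits about 5 mm too far left; x is good. I shift and close.

Request:
apply_moves --deltas '[[[0, -0.005, 0], 0], [[0, 0, 0], 0]]'

```text
t: 3.5
tcp_pos: [457.5, 234.1, 32.1]
orientation: [0.232, 3.132, 0.0]
force: [0.3, -0.5, 1.1]
gripper_width: 93.0
grip_force: 0.0
```

Request:
apply_moves --deltas '[[[0, 0, 0], 0], [[0, 0, 0], 0], [[0, 0, 0], 0], [[0, 0, 0], 0], [[0, 0, 0], 0], [[0, 0, 0], 0], [[0, 0, 0], 0], [[0, 0, 0], 0]]' --hand 0 --squeeze 30

```text
t: 4.3
tcp_pos: [457.4, 234.5, 31.6]
orientation: [-0.232, -3.133, 0.0]
force: [0.6, 0.6, 0.4]
gripper_width: 33.8
grip_force: 0.0
```

Request:
apply_moves --deltas '[[[0, 0, 0], 0], [[0, 0, 0], 0], [[0, 0, 0], 0], [[0, 0, 0], 0]]'

```text
t: 4.7
tcp_pos: [457.3, 234.5, 31.6]
orientation: [-0.232, -3.133, 0.0]
force: [0.2, -0.0, -1.6]
gripper_width: 17.4
grip_force: 30.0
```

Request:
apply_moves --deltas '[[[0, 0, -0.01], 0], [[0, 0, -0.02], 0], [[0, 0, -0.03], 0], [[0, 0, -0.03], 0], [[0, 0, -0.03], 0], [[0, 0, -0.03], 0], [[0, 0, -0.03], 0], [[0, 0, 0], 0], [[0, 0, 0], 0]]'

```text
t: 5.6
tcp_pos: [457.4, 234.6, 212.3]
orientation: [0.232, 3.132, 0.001]
force: [0.7, -0.1, -1.5]
gripper_width: 17.5
grip_force: 30.0
```

```bash
python3 w.py w3
```

```text
5.6 [457.4 234.6 212.3] [2.31869989e-01 3.13201218e+00 8.47179011e-04] [ 0.7 -0.1 -1.5] 17.454704586241988
58.680087475668074 278.9664801661204 209.4209374916138 [[0.15, 0.95, 0.27, 383.46], [0.99, -0.14, -0.04, 244.45], [0.0, 0.27, -0.96, 377.66], [0.0, 0.0, 0.0, 1.0]]
red0 [14.2, 298.8] [0, 286, 30, 26, 396] [545.2 -75.3   6. ]
orange [278.7, 294.3] [257, 262, 44, 60, 2147] [548.8 220.   70. ]
orange_follower [(array([456., 236., 234.]), 0.84)]
template [(array([632., -53.,  19.]), 0.69)]
fixture [(array([553., -43.,   8.]), 0.91)]
```

Request:
apply_moves --deltas '[[[-0.013, -0.033, 0], 0], [[-0.013, -0.033, 0], 0], [[-0.013, -0.033, 0], 0], [[-0.013, -0.033, 0], 0], [[-0.013, -0.033, 0], 0], [[-0.013, -0.033, 0], 0], [[0, 0, 0], 0], [[0, 0, 0], 0], [[0, 0, 0], 0]]'

```text
t: 6.7
tcp_pos: [505.1, 27.8, 211.2]
orientation: [-0.231, -3.132, -0.0]
force: [1.0, 0.0, -1.1]
gripper_width: 17.6
grip_force: 30.0
```

```bash
python3 w.py w4
```

```text
6.7 [505.1  27.8 211.2] [-2.31279553e-01 -3.13234413e+00 -2.45456652e-04] [ 1.   0.  -1.1] 17.644768156096863
58.680087475668074 278.9664801661204 209.4209374916138 [[0.15, 0.95, 0.27, 431.45], [0.99, -0.14, -0.04, 37.74], [0.0, 0.27, -0.96, 376.71], [0.0, 0.0, 0.0, 1.0]]
green [344.8, 241.7] [329, 227, 33, 30, 773] [579.2  86.4   6. ]
red0 [187.8, 234.4] [173, 219, 31, 29, 411] [546.8 -75.8   6. ]
orange [278.8, 294.2] [257, 262, 44, 60, 2227] [595.5  13.5  70. ]
orange_follower [(array([504.,  29., 233.]), 0.8)]
template []
fixture []
```

View pics/w4.png

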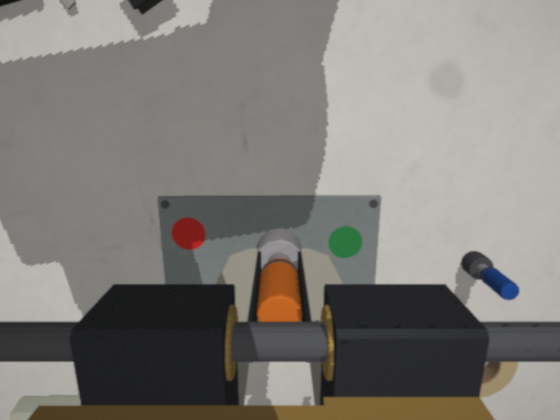

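Both discs show clearly: green at (345,242), red at (188,233). The plate's front corners are at (160,196) and (381,196), and the follower is held upright. I compute the fixture pose.

```bash
python3 - <<'E'
from h import *
m=camera_model('wrist')
G=ray(m,345,241.8,6);R=ray(m,188,233.4,6)
yaw,o,L=fixture(G,R);print(G,R,yaw,o,L)
im=cv2.imread('pics/w4.png');g=cv2.cvtColor(im,cv2.COLOR_BGR2GRAY)
A=ray(m,160,196,6);B=ray(m,381,196,6);e=B-A;y2=np.arctan2(e[1],e[0])-np.pi/2
M=lambda a:np.array([[np.cos(a),-np.sin(a)],[np.sin(a),np.cos(a)]])
print('corners',A,B,np.linalg.norm(e),y2,(A+B)[:2]/2+M(y2)@[85,0])
for s,p in(('scene',((299.4,209.5),(334.5,258.5))),('side',((304.3,248.7),(336,297)))):
    c=camera_model(s);print(s,fixture(ray(c,*p[0],6),ray(c,*p[1],6)))
s=r.sense();from scipy.spatial.transform import Rotation as Ro
t=Ro.from_rotvec(s['orientation']).as_matrix();print(np.round(t,3),np.arctan2(-t[1,0],-t[0,0]))
# held roller offset: roller top centre
print('roller', s['tcp_pos'])
for y in(72,60): print(o+M(yaw)@[-35,80])
E
```

```text
[579.69244912  86.8520847    6.        ] [546.18676143 -75.31663332   6.        ] -0.14321120751881988 [602.88692231   2.53324551] 165.59385318052773
corners [502.45075874 -95.0604797    6.        ] [535.48000759 128.15815646   6.        ] 225.64904345103764 -0.14690221927973557 [603.04987022   4.10701231]
scene (np.float64(-0.14687055513704905), array([601.11454193,   2.722299  ]), np.float64(164.85586087317418))
side (np.float64(-0.1477346623014697), array([6.03634701e+02, 5.59893570e-01]), np.float64(166.74742369542795))
[[-0.989  0.146 -0.   ]
 [ 0.146  0.989  0.   ]
 [ 0.     0.    -1.   ]] -0.14661933230233545
roller [505.21737021  27.96190621 211.61657461]
[579.66299897  86.70954494]
[579.66299897  86.70954494]
```

```bash
python3 - <<'E'
from h import *
g=cv2.imread('pics/w4.png',0);print(g[218:272,276:283].mean(1).round().tolist());print(g[238,248:312].tolist());print(g[252,248:312].tolist())
s=r.sense();m=camera_model('wrist');T=np.array(m['T']);f=210/np.tan(np.radians(m['vertical_fov']/2))
def pr(P):
    p=np.linalg.inv(T)@np.r_[P,1];return np.round([m['cx']+f*p[0]/p[2],m['cy']+f*p[1]/p[2]],1)
t=np.array(s['tcp_pos']);u=np.array([.9894,-.1455,0]);v=np.array([.1455,.9894,0]);zb=t[2]-31.6
for dx in(-3,0,3):
    c=t+u*dx;c[2]=zb;k=lambda R,h,a:pr(c+R*(np.cos(a)*u+np.sin(a)*v)+[0,0,h])
    print(dx,'front bottom',k(13,0,np.pi),'front top',k(13,20,np.pi),'R',k(13,0,np.pi/2),k(13,20,np.pi/2),'L',k(13,20,-np.pi/2),'grip front bottom',k(9,32,np.pi))
E
python3 - <<'E'
import cv2
im=cv2.imread('pics/w4.png')[205:345,220:340];cv2.imwrite('pics/c4.png',cv2.resize(im,None,fx=4,fy=4,interpolation=2))
E
```

```text
[80.0, 80.0, 81.0, 81.0, 81.0, 81.0, 81.0, 81.0, 80.0, 85.0, 97.0, 110.0, 114.0, 115.0, 116.0, 116.0, 115.0, 116.0, 119.0, 120.0, 120.0, 128.0, 142.0, 149.0, 147.0, 144.0, 144.0, 145.0, 145.0, 145.0, 143.0, 141.0, 139.0, 137.0, 131.0, 120.0, 115.0, 115.0, 114.0, 111.0, 97.0, 75.0, 66.0, 80.0, 93.0, 97.0, 97.0, 97.0, 97.0, 97.0, 97.0, 97.0, 97.0, 98.0]
[116, 115, 115, 115, 116, 115, 115, 115, 115, 114, 113, 108, 100, 95, 95, 98, 100, 102, 106, 110, 112, 114, 115, 116, 116, 118, 117, 118, 118, 119, 119, 121, 121, 122, 121, 121, 119, 117, 115, 115, 115, 114, 112, 111, 111, 108, 108, 104, 104, 103, 107, 111, 113, 114, 115, 116, 115, 118, 117, 118, 118, 116, 117, 117]
[144, 143, 144, 143, 143, 144, 142, 142, 132, 104, 68, 54, 80, 118, 139, 144, 146, 146, 144, 145, 143, 143, 142, 141, 140, 140, 135, 133, 131, 130, 131, 130, 131, 132, 135, 137, 141, 141, 142, 142, 142, 141, 140, 138, 138, 138, 138, 137, 132, 109, 73, 54, 70, 107, 133, 142, 143, 143, 143, 144, 144, 143, 144, 143]
-3 front bottom [280.4 215.1] front top [280.6 226.5] R [303.7 237.4] [306.2 250.8] L [255.  250.9] grip front bottom [280.8 242.6]
0 front bottom [280.4 220.3] front top [280.6 232.2] R [303.6 242.4] [306.1 256.3] L [255.1 256.4] grip front bottom [280.8 248.6]
3 front bottom [280.4 225.5] front top [280.6 237.9] R [303.5 247.4] [306.  261.8] L [255.2 261.8] grip front bottom [280.8 254.5]
```

View pics/c4.png

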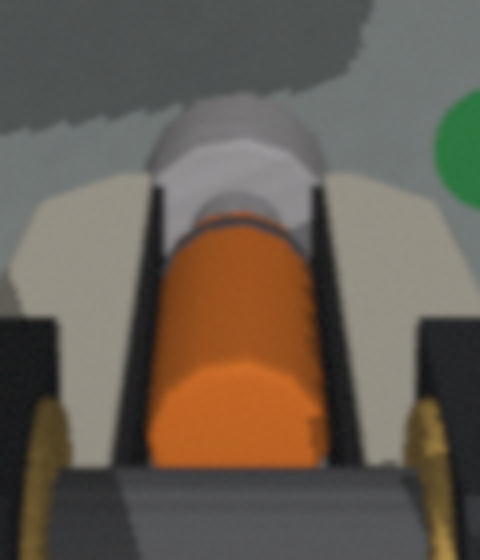

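The crop shows the roller's front underside rim at row 229, its front top rim at row 240, the grip's lower front edge at row 258.7 and the grip's top front edge at row 295.5. I fit dx and dz from these.

```bash
python3 - <<'E'
from h import *
from scipy.optimize import least_squares
s=r.sense();m=camera_model('wrist');T=np.array(m['T']);f=210/np.tan(np.radians(m['vertical_fov']/2));Ti=np.linalg.inv(T)
t=np.array(s['tcp_pos']);u=np.array([.9894,-.1455,0]);v=np.array([.1455,.9894,0])
print('fingertips/TCP in cam', Ti@np.r_[t,1], np.round(T,4))
obs=[(13,0,229.3),(13,20,240.3),(9,32,258.7),(9,70,295.5)]
def row(q,R,h,tilt):
    ax=np.array([0,0,1])+tilt*u
    P=t+u*q[0]+[0,0,-31.6+q[1]]+ax*h-R*u; p=Ti@np.r_[P,1];return m['cy']+f*p[1]/p[2]
for name,fun,x0 in(('dx,dz',lambda q:[row(q,R,h,0)-o for R,h,o in obs],[0,0]),('dx only',lambda q:[row([q[0],0],R,h,0)-o for R,h,o in obs],[0]),('dx tilt',lambda q:[row([q[0],0],R,h,q[1])-o for R,h,o in obs],[0,0])):
    z=least_squares(fun,x0);print(name,z.x,np.round(z.fun,1))
E
```

```text
fingertips/TCP in cam [  0.85424608  27.0537036  179.36517901   1.        ] [[ 1.462000e-01  9.526000e-01  2.670000e-01  4.314378e+02]
 [ 9.893000e-01 -1.410000e-01 -3.860000e-02  3.784700e+01]
 [ 9.000000e-04  2.697000e-01 -9.629000e-01  3.770353e+02]
 [ 0.000000e+00  0.000000e+00  0.000000e+00  1.000000e+00]]
dx,dz [ 6.86524638 -5.28419477] [-0.3  1.1 -1.1  0.2]
dx only [4.53397238] [-1.2  0.4 -1.2  1.5]
dx tilt [ 5.17566515 -0.0173135 ] [-0.1  1.  -1.1  0.2]
```

```bash
python3 - <<'E'
from h import *
s=r.sense();m=camera_model('wrist');T=np.array(m['T']);f=210/np.tan(np.radians(m['vertical_fov']/2));Ti=np.linalg.inv(T)
t=np.array(s['tcp_pos']);u=np.array([.9894,-.1455,0]);v=np.array([.1455,.9894,0])
for a in(-9,9):
  for w in(-9,-7.5,0):
    p=Ti@np.r_[t+w*u+a*v,1];print(a,w,np.round([m['cx']+f*p[0]/p[2],m['cy']+f*p[1]/p[2]],1))
# side & scene: bearing of the grip against TCP
for c in('scene','side'):
    im=grab_frame(c);cv2.imwrite(f'pics/{c}5.png',im[:,:,::-1]);b=blobs(im)['orange'];q=camera_model(c)
    for p,st in b[:2]:
        P=ray(q,*p,t[2]+18.8);print(c,p,st,np.round(P-t,1),np.dot(P-t,u),np.dot(P-t,v))
E
```

```text
-9 -9 [261.8 248.3]
-9 -7.5 [261.8 251.2]
-9 0 [262.  265.8]
9 -9 [299.8 248.2]
9 -7.5 [299.7 251.2]
9 0 [299.5 265.8]
scene [444.3, 222.4] [439, 220, 12, 5, 38] [ -18.9 -337.1   18.8] 30.364247287529242 -336.2574940814646
scene [447.0, 209.1] [441, 207, 13, 4, 24] [   1.8 -322.3   18.8] 48.65271539554039 -318.57687708027953
```

The pad tips match their predicted pixels, so the calibration is sound. The follower sits about 5 mm ahead of the TCP in fixture x. I go to the green mark.

Request:
apply_moves --deltas '[[[-0.02, 0.023, 0], 0], [[-0.02, 0.023, 0], 0], [[-0.02, 0.023, 0], 0], [[0, 0, 0], 0], [[0, 0, 0.03], 0], [[0, 0, 0.03], 0], [[0, 0, 0.03], 0], [[0, 0, 0.03], 0], [[0, 0, 0.02], 0], [[0, 0, 0.015], 0], [[0, 0, 0.01], 0], [[0, 0, 0.005], 0]]' --squeeze 45

```text
t: 8.2
tcp_pos: [574.8, 86.6, 41.2]
orientation: [-0.232, -3.133, 0.0]
force: [-0.2, -0.1, -0.8]
gripper_width: 17.5
grip_force: 45.0
```

```bash
python3 - <<'E'
from h import *
s=r.sense();t=np.array(s['tcp_pos']);a=-.146;d=t[:2]-[602.9,2.5]
print(s['t'],np.round(t,1),np.round(s['force'],2),'tcp in fixture',d@[np.cos(a),np.sin(a)],d@[-np.sin(a),np.cos(a)])
im=grab_frame('wrist');cv2.imwrite('pics/w6.png',im[:,:,::-1])
im=grab_frame('side');cv2.imwrite('pics/s6.png',cv2.resize(im[200:340,220:460,::-1],None,fx=3,fy=3,interpolation=2))
E
```

```text
8.2 [574.8  86.6  41.2] [-0.17 -0.08 -0.79] tcp in fixture -40.08106623528807 79.09038628601223
```

View pics/s6.png

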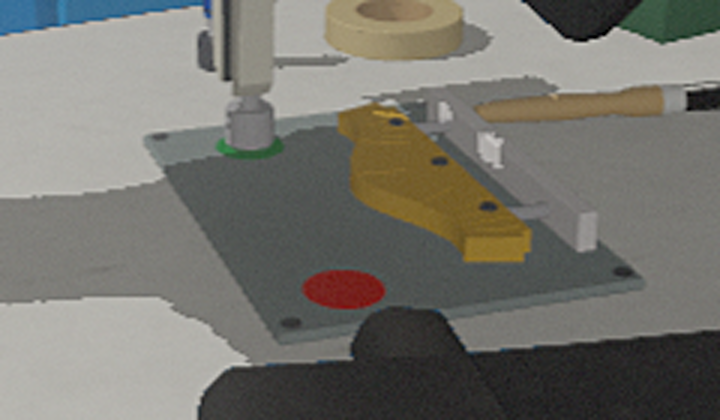

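The roller stands centred on the green disc in the side view, both at crop column 250, which confirms the 5 mm offset. I approach the edge at y 72.

Request:
apply_moves --deltas '[[[-0.01, -0.004, 0], 0], [[-0.011, -0.003, 0], 0], [[-0.01, 0, 0], 0], [[0, 0, 0], 0], [[0, 0, 0], 0], [[0, 0, 0], 0]]'

```text
t: 8.9
tcp_pos: [604.3, 75.2, 41.5]
orientation: [-0.232, -3.133, 0.0]
force: [0.6, -0.5, -1.3]
gripper_width: 17.6
grip_force: 45.0
```

Request:
apply_moves --deltas '[[[-0.004, 0, 0], 0], [[-0.004, 0, 0], 0], [[-0.003, 0, 0], 0], [[-0.0025, 0, 0], 0], [[0, 0, 0], 0], [[0, 0, 0], 0], [[0, 0, 0], 0]]'

```text
t: 9.6
tcp_pos: [617.6, 73.1, 41.5]
orientation: [-0.232, -3.133, 0.0]
force: [-2.3, 0.6, -0.4]
gripper_width: 17.2
grip_force: 45.0
```

```bash
cat > st.py <<'E'
from h import *
import sys
a=-.146
F=[]
im=grab_frame('side');F.append(r.sense()['force']);im2=grab_frame('scene');
s=r.sense();F.append(s['force']);t=np.array(s['tcp_pos']);d=t[:2]-[602.9,2.5]
f=np.mean(F,0)[:2]
print(s['t'],'axis in fixture',d@[np.cos(a),np.sin(a)]+5,d@[-np.sin(a),np.cos(a)],'z',t[2],'F fixture',f@[np.cos(a),np.sin(a)],f@[-np.sin(a),np.cos(a)],s['force'][2])
A=cv2.resize(im[200:340,220:460,::-1],None,fx=3,fy=3,interpolation=2)
cv2.imwrite(f'pics/{sys.argv[1]}.png',A)
# template front-lower corner motion: compare with the rest image by phase correlation
g0=cv2.cvtColor(cv2.imread('pics/side0.png'),cv2.COLOR_BGR2HSV);g1=cv2.cvtColor(im,cv2.COLOR_RGB2HSV)
for nm,g in(('rest',g0),('now',g1)):
    k=cv2.inRange(g,(15,150,60),(28,255,255));k[:220]=0;k[300:]=0;k[:,:320]=0;k[:,410:]=0
    ys,xs=np.nonzero(k);lo=ys>262;print(nm,len(xs),xs.max(),xs[lo].mean(),ys[lo].mean(),'right edge',np.mean([xs[ys==y].max() for y in range(272,285) if (ys==y).any()]))
E
python3 st.py s7
```

```text
9.7 axis in fixture 9.342034948857115 72.05249084401318 z 41.57939598822374 F fixture -1.8579053695663432 0.14225097960825317 -0.8795268792291233
rest 1506 396 371.7171974522293 272.80254777070064 right edge 394.3076923076923
now 1416 399 376.0617760617761 272.64864864864865 right edge 398.15384615384613
```

View pics/s7.png

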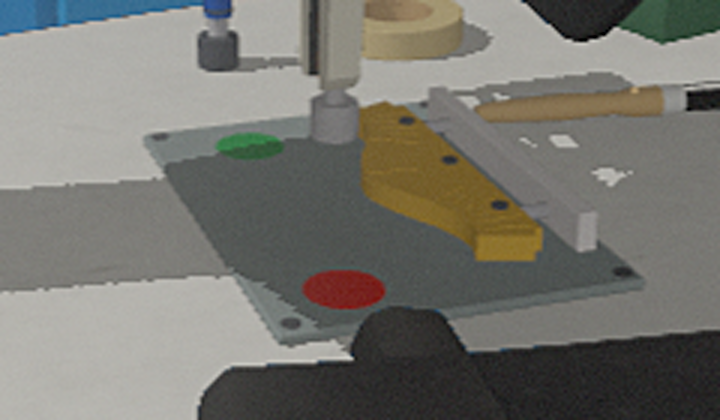

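Contact is good: the force of 1.9 N and the template shift in the picture both give about 5.4 mm of push-back. I trace with about 1.5 mm more.

Request:
apply_moves --deltas '[[[-0.0015, -0.004, 0], 0], [[-0.001, -0.004, 0], 0], [[0.0005, -0.004, 0], 0], [[0.001, -0.004, 0], 0], [[0.0017, -0.004, 0], 0], [[0.002, -0.004, 0], 0], [[0.0022, -0.004, 0], 0], [[0.0023, -0.004, 0], 0], [[0.0023, -0.004, 0], 0], [[0.0022, -0.004, 0], 0], [[0.0021, -0.004, 0], 0], [[0.002, -0.004, 0], 0]]'

```text
t: 10.9
tcp_pos: [594.9, 27.6, 41.6]
orientation: [-0.232, -3.133, 0.0]
force: [-1.9, 3.5, -2.0]
gripper_width: 17.0
grip_force: 45.0
```

```bash
python3 st.py s8
```

```text
11.0 axis in fixture -6.586748418730741 23.356904046146973 z 41.644869906018414 F fixture -2.884350834941048 0.6248437148605691 -1.0236228060980042
rest 1506 396 371.7171974522293 272.80254777070064 right edge 394.3076923076923
now 1413 400 376.8915343915344 272.3796296296296 right edge 399.15384615384613
```

Request:
apply_moves --deltas '[[[0.0016, -0.004, 0], 0], [[0.0014, -0.004, 0], 0], [[0.0012, -0.004, 0], 0], [[0.0008, -0.004, 0], 0], [[0.0005, -0.004, 0], 0], [[0.0002, -0.004, 0], 0], [[-0.0002, -0.004, 0], 0], [[-0.0005, -0.004, 0], 0], [[-0.0008, -0.004, 0], 0], [[-0.0012, -0.004, 0], 0], [[-0.0014, -0.004, 0], 0], [[-0.0016, -0.004, 0], 0]]'

```text
t: 12.2
tcp_pos: [588.2, -19.9, 41.6]
orientation: [0.232, 3.133, -0.0]
force: [-1.8, 0.9, -1.2]
gripper_width: 17.4
grip_force: 45.0
```

```bash
python3 st.py s9
```

```text
12.3 axis in fixture -6.250820042987526 -24.588027690021672 z 41.63387319305416 F fixture -1.886408570874668 -2.6233188221402934 -1.2383248737346915
rest 1506 396 371.7171974522293 272.80254777070064 right edge 394.3076923076923
now 1065 400 379.0720461095101 273.0850144092219 right edge 399.0
```

Request:
apply_moves --deltas '[[[-0.002, -0.004, 0], 0], [[-0.0021, -0.004, 0], 0], [[-0.0022, -0.004, 0], 0], [[-0.0023, -0.004, 0], 0], [[-0.0023, -0.004, 0], 0], [[-0.0022, -0.004, 0], 0], [[-0.002, -0.004, 0], 0], [[-0.0017, -0.004, 0], 0], [[-0.001, -0.004, 0], 0], [[-0.0005, -0.004, 0], 0], [[0.0003, -0.004, 0], 0], [[0.0007, -0.004, 0], 0]]'

```text
t: 13.5
tcp_pos: [598.0, -69.7, 41.6]
orientation: [-0.232, -3.133, -0.0]
force: [-1.9, 2.2, -1.8]
gripper_width: 17.3
grip_force: 45.0
```

Request:
apply_moves --deltas '[[[0, 0, 0], 0], [[0, 0, 0], 0], [[0, 0, 0], 0]]'

```text
t: 13.8
tcp_pos: [598.1, -69.6, 41.7]
orientation: [0.232, 3.133, -0.0]
force: [-3.5, -0.5, -1.2]
gripper_width: 17.3
grip_force: 45.0
```

```bash
python3 st.py s10
```

```text
13.9 axis in fixture 10.74003268845522 -71.92745222825405 z 41.68160599246431 F fixture -1.7805851643787893 -0.6200645091967321 -1.4878642575952898
rest 1506 396 371.7171974522293 272.80254777070064 right edge 394.3076923076923
now 800 400 379.86270491803276 273.4590163934426 right edge 399.15384615384613
```

View pics/s10.png

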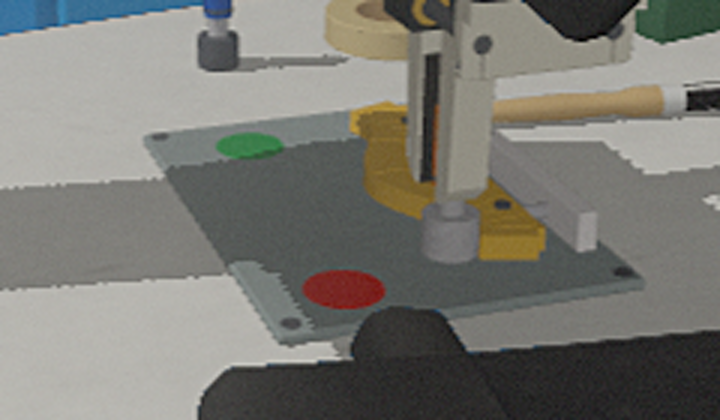

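The roller is still against the template at the red end. I draw clear to the red mark and set it down.

Request:
apply_moves --deltas '[[[0.005, 0, 0], 0], [[0.01, 0, 0], 0], [[0.01, 0, 0], 0], [[0.01, -0.004, 0], 0], [[0.01, -0.005, 0], 0], [[0.0107, -0.004, 0], 0], [[0, 0, 0], 0], [[0, 0, 0.001], 0], [[0, 0, 0.001], 0], [[0, 0, 0.001], 0], [[0, 0, 0.0007], 0], [[0, 0, 0], 0]]'

```text
t: 15.1
tcp_pos: [541.2, -74.1, 37.7]
orientation: [-0.232, -3.133, -0.0]
force: [-0.6, 0.2, -0.7]
gripper_width: 17.2
grip_force: 45.0
```

```bash
python3 st.py s11
```

```text
15.2 axis in fixture -44.94403307660757 -84.79355354456986 z 37.839408661171 F fixture -0.03705199111956314 -0.16623859900965282 -1.5460936991494074
rest 1506 396 371.7171974522293 272.80254777070064 right edge 394.3076923076923
now 1187 396 373.2671140939597 273.19463087248323 right edge 394.38461538461536
```

Request:
apply_moves --deltas '[[[0, 0, 0.0004], 0], [[0, 0, 0], 0], [[0, 0, 0], 0]]'

```text
t: 15.5
tcp_pos: [541.1, -74.2, 37.6]
orientation: [0.232, 3.133, 0.0]
force: [0.5, -0.4, -1.1]
gripper_width: 17.5
grip_force: 45.0
```

Request:
apply_moves --deltas '[[[0, 0, 0.0004], 0], [[0, 0, 0], 0], [[0, 0, 0], 0]]'

```text
t: 15.8
tcp_pos: [541.2, -74.2, 37.5]
orientation: [0.232, 3.133, -0.0]
force: [-1.9, 0.3, 4.9]
gripper_width: 18.0
grip_force: 45.0
```

It is touching down (4.9 N). I release.

Request:
apply_moves --deltas '[[[0, 0, 0], 0], [[0, 0, 0], 0], [[0, 0, 0], 0], [[0, 0, 0], 0], [[0, 0, 0], 0], [[0, 0, 0], 0], [[0, 0, 0], 0], [[0, 0, 0], 0]]' --hand 0.6 --squeeze 10

```text
t: 16.6
tcp_pos: [541.1, -74.2, 37.2]
orientation: [0.232, 3.133, -0.0]
force: [-0.2, 0.0, -0.9]
gripper_width: 55.8
grip_force: 0.0
```

Request:
apply_moves --deltas '[[[0, 0, -0.01], 0], [[0, 0, -0.02], 0], [[0, 0, -0.03], 0], [[0, 0, -0.03], 0], [[0, 0, -0.03], 0], [[0, 0, -0.03], 0], [[0, 0, -0.03], 0], [[0, 0, 0], 0], [[0, 0, 0], 0], [[0, 0, 0], 0]]'

```text
t: 17.6
tcp_pos: [540.8, -74.1, 216.4]
orientation: [-0.232, -3.132, -0.0]
force: [-0.5, -0.1, 0.3]
gripper_width: 55.8
grip_force: 0.0
```

```bash
python3 st.py s12; python3 w.py w12
```

```text
17.7 axis in fixture -45.34733471880696 -84.83723209337636 z 216.12796765170253 F fixture 0.20281989595013564 -0.006502694805297586 0.35815043032125504
rest 1506 396 371.7171974522293 272.80254777070064 right edge 394.3076923076923
now 1373 396 372.1139896373057 272.9080310880829 right edge 394.2307692307692
17.7 [540.7 -74.1 216.1] [-2.31845331e-01 -3.13144054e+00 -2.36416712e-04] [-0.2 -0.4  0.4] 55.70583313812146
58.680087475668074 278.9664801661204 209.4209374916138 [[0.15, 0.95, 0.27, 467.23], [0.99, -0.14, -0.04, -64.18], [0.0, 0.27, -0.96, 381.68], [0.0, 0.0, 0.0, 1.0]]
green [438.9, 194.5] [423, 179, 33, 32, 842] [579.3  86.5   6. ]
orange [279.0, 197.9] [269, 185, 21, 26, 403] [543.  -75.1  70. ]
orange [296.3, 377.6] [288, 375, 18, 7, 71] [726.6 -85.2  70. ]
orange [297.2, 395.8] [288, 393, 20, 8, 61] [748.3 -87.2  70. ]
orange_follower [(array([544., -73.,  63.]), 0.96)]
template [(array([626.,   4.,  19.]), 0.87)]
fixture [(array([593.,   1.,   7.]), 0.65)]
```

View pics/s12.png

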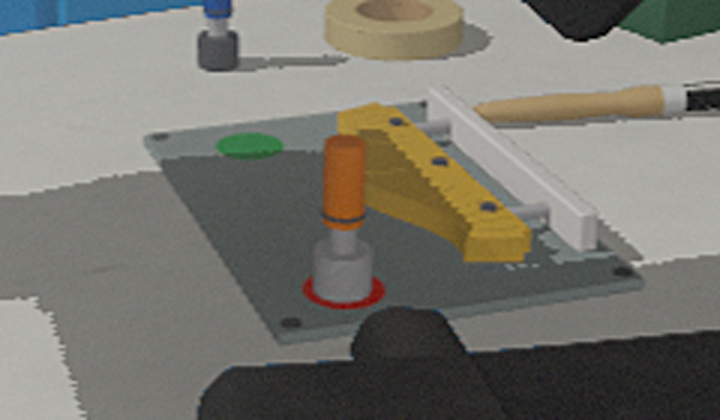

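The orange follower stands upright and released, centred on the red disc at about (343,288) in the crop. The template is back at rest and the blue follower is untouched.

```bash
python3 -c "
from plant import r
print(r.hand_in())"
```

```text
the job is handed in; nothing more can be done
None
```

The orange follower was traced along the whole template edge in contact, at about 5 to 7 mm push-back by my estimate. It now stands upright and released on the red mark, and the job is handed in; the hand-in call returned no verdict.

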